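# Index the crown wheel to its next bolt hole

## Robot

A 6-joint arm with a two-finger parallel gripper is mounted at the origin on the work surface. World frame = base frame: x ahead of the robot, y to its left, z up, the work surface at z = 0. Lengths are in mm, angles in rad, forces in N, time in s.
With the tool pointing down it reaches from about 325 to 750 mm from the base axis. Payload 7.6 kg.
Tool frame: the origin (TCP) lies at the very end of the fingers, on their centre line; the grasp point (between the pads) lies 19 mm behind it; z points along the fingers, y is the direction in which the jaws open and shut (so a half turn about z gives the same grasp; the last joint's range is limited). The gripper opens to 85 mm and grips with 20 to 120 N. Pads are 22 mm wide; open, the fingers measure 114 mm over their backs; the gripper's body (76 mm by 85 mm) begins 54 mm behind the grasp point. The pads swing forward as they close: fully open they stand 13 mm farther back than shut.
Start: joints at [1.213, 0.052, 1.401, -0, 1.689, -0.07], TCP at [149.001, 503.433, 231.323] pointing down, gripper open.
Joint ranges: [-2.9, 2.9], [-0.91, 2.17], [0.12, 2.37], [-1.06, 4.2], [0.26, 2.73], [-2.93, 2.93]. Speed limits (rad/s): [2.57, 2.57, 3.01, 3.14, 3.14, 3.14].

## Interface

Orientations are given as a unit quaternion [x, y, z, w].
In Python, from workcell import status, camera, camera_model, ticket gives the robot as it stands.
- The arm moves only by the tool move_arm, never from a script. Its argument "moves" is a list that holds one entry, the list of rows, each a list of 5 numbers: the closure in counts, from 0 (fully open) to 255 (shut), then the shift along the tool's x, y, z in m, then the turn about the tool's z in degrees. A call has 1 to 8 rows; each row is the pose to reach, as a shift and turn from the pose measured when the call began, along the tool's axes at that moment; what a row does not reach only later rows make up. A row lasts 1/8 s, in which the tool goes at most 62.5 mm and 10.7 degrees, less where a joint would pass 70% of its speed; a pose out of reach is approached as far as the arm can. A call with a gripper value outside its range is refused whole. The fingers move at their own pace and stop on an object; "newtons" is the grip in N (left out, the last holds). Time passes only in rows, so rows that repeat a pose let the fingers close. It gives the time, the measured TCP pose, the force and the opening at its end, in the units of the state.
- status.state(): the state, without advancing time (a new reading comes with each control period).
- camera(name): name is "side" or "top"; returns (picture, depth): 400x640x3 uint8, red, green, blue; 400x640 float32, mm along the optical axis (not along the pixel's ray), 0 where there is no reading.
- camera_model(name): a dict with "camera_matrix" (3x3 intrinsics, pixels), "R" (3x3) and "t" (3): a world point X has camera coordinates R X + t. Camera axes: x right, y down, z forward; pixel columns grow to the right and rows downward; lengths in mm; the calibration is good to about 2 mm. A picture is of the moment at which its call begins. camera_model takes no time and is no camera call.
- ticket.job_done(): hands the job in, once; it reports no verdict.
The state is a dict: "time": time; "joints": joint angles; "joint_velocities": joint speeds; "joint_efforts": joint torques, N m; "tcp_pos": TCP position; "ee_rot": TCP orientation; "contact_force": force on the tool from outside, world axes, zero at the start; "wrist_torque": the same for the moment, N m; "grip_width": opening from 0.0 (shut) to 1.0 (fully open).
Only numpy, scipy, OpenCV 4.12 (cv2) and the standard library are available. Lean on these libraries where they do the work, as an engineer would, in place of code of your own. Each camera call takes 0.05 s, during which the arm holds its last target. There are 200 camera calls.

## Task

The crown wheel's bolt holes are being tapped one by one under the guide bush. With the fingertips, press in the indexing plunger at the end of the table's arm, turn the table clockwise (seen from above) to the very next hole of the ring, not beyond it, and let the plunger spring fully back up so that the table is locked there. Nothing is to be gripped, and the piston, tub, spanner and socket beside the fixture stay where they are.

Things in the scene. Friction and masses are not known exactly. Their poses are not given: they have to be found in the camera images.
- ring_centre (a point): Point on the table's vertical axis, level with the top of the fixed steel ring, 70 mm above the bench. The ring (outer radius 125 mm) tops a green base bolted to the bench and has 12 holes, 30 degrees apart, on a circle of radius 113 mm. Inside it the dark table disc (radius 100 mm, top at 94 mm) turns on this axis and carries a clamped crown wheel (radius 86 mm, centre stud up to 157 mm).
- guide_bush (a point): Lower end of the guide bush over the crown wheel's bolt holes, 62 mm from the table's axis, 127 mm above the bench. Its arm (22 mm wide, up to 170 mm above the bench) comes from a post on the base, 152 mm from the axis, on the far side from the index arm (about 135 degrees round from it). Fixed to the base.
- plunger_top (a point): Centre of the top of the plunger's flat round steel button (36 mm across, 10 mm thick), 125 mm above the bench when fully up, 143 mm from the table's axis. The plunger is vertical, at the end of the table's index arm, and turns with the table. It takes about 6 N to start it straight down and 10 N to hold it 12 mm in; a spring returns it.
- plunger_boss (a point): Centre of the round boss in which the plunger slides (32 mm across, from 70 to 100 mm above the bench; this point at 85 mm, 143 mm from the table's axis). It ends the index arm, a dark steel bar 28 mm wide, from 75 to 91 mm above the bench, that juts from the table over the ring and turns with the table. The hole in use lies hidden under it.
- pin_tip (a point): Round nose of the locking pin (10 mm across) on the plunger's foot, 113 mm from the axis. The spring holds it UP in a 12 mm hole of the ring from below, its nose 67 mm above the bench; pressing the plunger 9 mm draws it down clear of the ring. Let go between holes it slides along under the ring, plunger 9 mm down, and springs up once within about 3 mm of a hole's centre.
- plunger (a joint): How far the plunger is pressed in, m: 0 fully up (pin home in a hole), 0.009 pin just clear of the ring, 0.015 at its stop.
- index_table (a joint): Angle of the table, rad: about 0 at the start, locked in the first hole; it grows as the table turns clockwise seen from above; the next hole is at 0.524. Free of the pin it turns with about 0.22 N m of friction (1.5 N at the plunger) and stays where it is left.
- piston: Loose aluminium piston standing on the bench beside the fixture, 67 mm diameter, 58 mm high, origin at the centre of its underside. Not to be moved.
- paste_tub: Loose closed grey plastic tub with a black cap, standing on the bench, 68 mm diameter, 62 mm high, origin at the centre of its underside. Not to be moved.
- spanner: Loose steel spanner lying on the bench, 170 mm long along its x axis, origin under its middle. Not to be moved.
- socket: Loose steel wrench socket standing on the bench, 31 mm diameter, 50 mm high, origin at the centre of its underside. Not to be moved.

How it is judged:
By the outcome, as a careful person would: the job done as asked, in the order asked, and still so for the second after the job is handed in, with the robot touching nothing.
It also fails if it takes over 35 s, if anything falls off the work surface, if the arm or the gripper's body presses on something with over 40 N, if the wrist force passes 120 N, or if a joint passes its speed limit or range.

## Working session

There is one attempt and no reset: what is moved stays moved. The work goes in short steps, Python scripts to look and compute and a tool call to move; the robot and the scene stay as the last step left them, time stands still between calls to the robot, and variables do not carry over. Pictures are saved under pics/ and viewed, about 8 in all and at most 12, crops included, and the job is handed in when it is done.

Besides the shell and the picture viewer there is one more tool, called after ">>>" as name(argument=value, ...), one argument or row to a line, values as JSON. move_arm: Moves the arm, as the interface text tells. Its arguments: {"type":"object","properties":{"moves":{"type":"array"},"newtons":{"type":"number"}},"required":["moves"]}

```bash
mkdir -p pics
cat > h.py <<'E'
import numpy as np, cv2
from workcell import status, camera, camera_model, ticket
def snap(n,f):
    p,d=camera(n); cv2.imwrite('pics/'+f+'.png',p[:,:,::-1]); np.save('pics/'+f+'.npy',d); return p,d
def world(n,u,v,z=None,d=None):
    m=camera_model(n);K=np.array(m['camera_matrix']);R=np.array(m['R']);t=np.array(m['t'])
    r=np.linalg.inv(K)@[u,v,1]; c=-R.T@t; w=R.T@r
    return c+w*((z-c[2])/w[2] if z is not None else d)
def pix(n,X):
    m=camera_model(n);q=np.array(m['camera_matrix'])@(np.array(m['R'])@X+m['t']);return q[:2]/q[2]
E
python3 - <<'E'
from h import *
for n in('side','top'):
    snap(n,n+'0');m=camera_model(n);print(n,-np.array(m['R']).T@m['t'])
s=status.state();print(s)
E
```

```text
side [ 517.03322735 -538.85438991  794.36262936]
top [ 454.09267151   46.38033723 1050.48834007]
{'time': 0.1, 'joints': array([ 1.21270375e+00,  5.27897084e-02,  1.40162374e+00,  1.50427203e-05,
        1.68866324e+00, -7.03096787e-02]), 'joint_velocities': array([-0.00121852, -0.00131615, -0.00330826,  0.00109314,  0.00064186,
        0.00066225]), 'joint_efforts': array([ 1.16093899e-03, -3.82577991e+01, -3.60987711e+01, -5.66187225e-05,
        4.74260261e-03,  3.97709539e-05]), 'tcp_pos': array([148.88764732, 503.14769838, 230.54805822]), 'ee_rot': array([ 1.43394514e-01,  9.89665329e-01, -7.23473046e-04, -1.65027695e-04]), 'contact_force': array([ 0.41162886,  0.52447756, -0.49452621]), 'wrist_torque': array([ 0.06033372, -0.04475093, -0.0019336 ]), 'grip_width': 0.998136039611579}
```

View pics/top0.png

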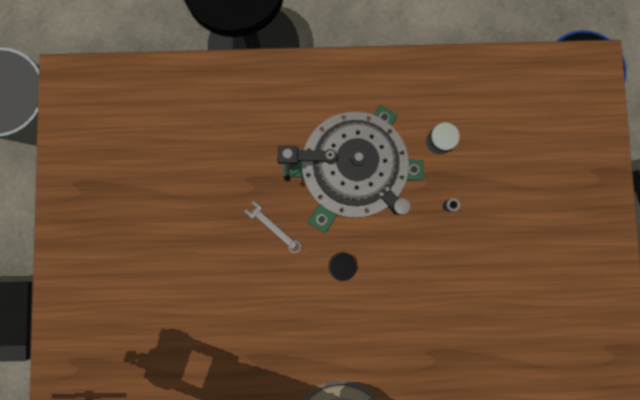

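View pics/side0.png

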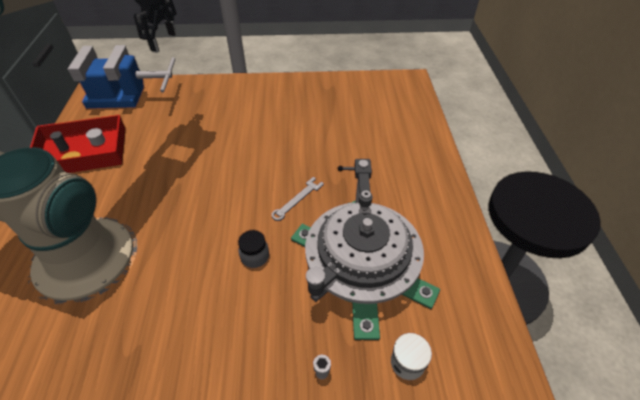

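The top view shows the ring around (357,163) with the plunger button at (401,206). The bush post is at (288,155), the socket at (453,205), the piston at (445,137), the tub at (343,267) and the spanner at (272,228). In the side view the button is near (317,277).

Run:
```python
from h import *
def cloud(n):
    d=np.load(f'pics/{n}0.npy');m=camera_model(n);K=np.array(m['camera_matrix']);R=np.array(m['R']);t=np.array(m['t'])
    v,u=np.mgrid[:400,:640];P=np.stack([(u-K[0,2])/K[0,0]*d,(v-K[1,2])/K[1,1]*d,d],-1).reshape(-1,3)
    return ((P-t)@R).reshape(400,640,3)
for n,(u,v) in dict(top=(401,206),side=(317,277)).items():
    W=cloud(n)
    print(n,W[v,u]); c=W[v,u]
    mk=(abs(W[...,2]-125)<7)&(np.hypot(W[...,0]-c[0],W[...,1]-c[1])<35)
    vv,uu=np.nonzero(mk);(pc,r)=cv2.minEnclosingCircle(np.stack([uu,vv],1).astype(np.float32))
    print('button',mk.sum(),pc,r,W[mk].mean(0), world(n,*pc,z=125), (W[mk].min(0)+W[mk].max(0))/2)
    # ring outer fit
    c0=world(n,*((357,163) if n=='top' else (364,250)),z=70)
    mk=(abs(W[...,2]-70)<4)&(np.hypot(W[...,0]-c0[0],W[...,1]-c0[1])<160)
    P=W[mk][:,:2]
    from scipy.optimize import least_squares
    h=cv2.convexHull(P.astype(np.float32))[:,0]
    f=least_squares(lambda q:np.hypot(h[:,0]-q[0],h[:,1]-q[1])-q[2],[*c0[:2],125],loss='soft_l1')
    print('ring',mk.sum(),c0,f.x)
    if n=='top':
        for nm,(a,b) in dict(tub=(343,267),socket=(453,205),piston=(445,137),post=(288,155),stud=(358,157)).items(): print(nm,W[b,a])
```

```text
top [ 522.40606582 -141.27768678  123.10511415]
button 209 (402.0416564941406, 206.3541717529297) 8.208463668823242 [ 521.58010557 -143.36317629  124.59253933] [ 521.43083407 -143.14779688  125.        ] [ 521.24681032 -143.6102223   124.14713425]
ring 2456 [629.99197347 -52.97798011  70.        ] [628.33880517 -48.95228832 125.06140919]
tub [388.55749538 -13.30021734  64.87541389]
socket [ 527.13359086 -279.42080751   50.15743461]
piston [ 689.7663137  -266.19812917   57.40251525]
post [632.43068463 102.11536923 171.5744863 ]
stud [626.98498187 -46.54214367 158.70390481]
side [ 527.64560291 -148.23414328  125.63002424]
button 276 (315.3125, 275.5) 9.452488899230957 [ 524.7418195  -144.74546985  125.95084657] [ 524.64084409 -144.5447684   125.        ] [ 524.19353381 -143.07316842  124.0534268 ]
ring 2420 [630.32451232 -55.38659445  70.        ] [631.30422158 -47.18591499 125.43697105]
```

>>> move_arm(
  moves=[
    [[255,-0.034,-0.032,0,0],[255,-0.068,-0.064,0,0],[255,-0.102,-0.096,0,0],[255,-0.136,-0.128,0,0],[255,-0.17,-0.16,0,0],[255,-0.204,-0.192,0,0],[255,-0.238,-0.225,0,0],[255,-0.271,-0.257,0,0]],
  ],
)

```text
time: 1.1
tcp_pos: [336.2, 178.3, 230.7]
ee_rot: [0.143, 0.99, -0.001, -0.0]
contact_force: [0.3, 0.7, -0.6]
grip_width: -0.001
```

>>> move_arm(
  moves=[
    [[255,-0.034,-0.032,0,0],[255,-0.068,-0.064,0,0],[255,-0.102,-0.096,0,0],[255,-0.136,-0.128,0,0],[255,-0.17,-0.16,0,0],[255,-0.204,-0.192,0.01,0],[255,-0.238,-0.225,0.03,0],[255,-0.271,-0.257,0.05,0]],
  ],
)

```text
time: 2.1
tcp_pos: [523.5, -146.6, 180.0]
ee_rot: [0.144, 0.99, -0.001, -0.0]
contact_force: [-0.4, -0.0, 0.9]
grip_width: 0.002
```

```bash
cat >> h.py <<'E'
from scipy.spatial.transform import Rotation as Ro
def totool(P):
    s=status.state(); R=Ro.from_quat(s['ee_rot']).as_matrix(); return R.T@(np.array(P)-s['tcp_pos'])
def pr():
    s=status.state(); print(round(s['time'],2),s['tcp_pos'].round(1),s['ee_rot'].round(3),s['contact_force'].round(1),s['grip_width'].round(3),s['joints'].round(2))
E
python3 - <<'E'
from h import *
pr(); print(totool([523,-144,135]))
p,d=snap('side','s1'); cv2.imwrite('pics/s1c.png',cv2.resize(p[180:340,240:440,::-1],None,fx=3,fy=3))
E
```

```text
Traceback (most recent call last):
  File "h.py", line 15, in pr
    s=status.state(); print(round(s['time'],2),s['tcp_pos'].round(1),s['ee_rot'].round(3),s['contact_force'].round(1),s['grip_width'].round(3),s['joints'].round(2))
                                                                                                                      ^^^^^^^^^^^^^^^^^^^^^
AttributeError: 'float' object has no attribute 'round'
```

>>> move_arm(
  moves=[
    [[255,0.001,0.002,0.015,0],[255,0.001,0.002,0.03,0],[255,0.001,0.002,0.043,0],[255,0.001,0.002,0.043,0]],
  ],
)

```text
time: 2.6
tcp_pos: [522.5, -143.4, 136.2]
ee_rot: [0.143, 0.99, -0.0, -0.001]
contact_force: [0.2, 0.9, 0.2]
grip_width: -0.004
```

```bash
sed -i "s/s\['grip_width'\].round(3)/s['grip_width']/" h.py
python3 - <<'E'
from h import *
pr(); print(totool([523,-144,125]))
p,d=snap('side','s1'); cv2.imwrite('pics/s1c.png',cv2.resize(p[180:340,240:440,::-1],None,fx=3,fy=3))
E
```

```text
2.6 [ 522.5 -143.4  136.2] [ 0.143  0.99  -0.    -0.001] [0.2 0.9 0.2] -0.004071472321802699 [-0.34  0.15  1.49 -0.    1.51 -1.62]
[-0.63415316 -0.38031584 11.23500908]
```

View pics/s1c.png

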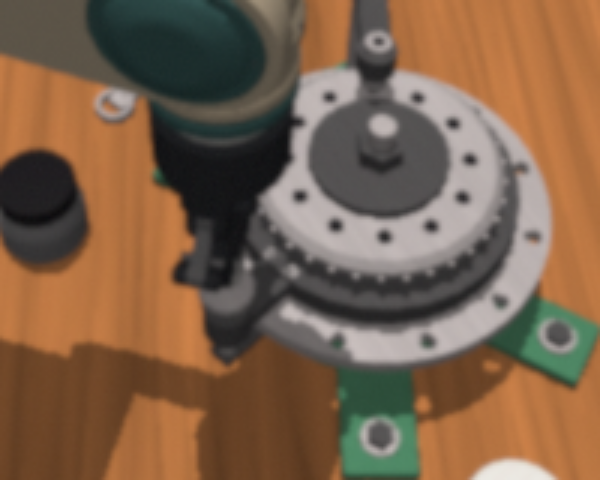

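The fingertips stand above the button (crop about 228,285). Pressing next.

>>> move_arm(
  moves=[
    [[255,0,0,0.006,0],[255,0,0,0.011,0],[255,0,0,0.015,0],[255,0,0,0.019,0],[255,0,0,0.022,0],[255,0,0,0.024,0],[255,0,0,0.024,0]],
  ],
)

```text
time: 3.52
tcp_pos: [523.6, -144.2, 114.9]
ee_rot: [0.143, 0.99, -0.001, 0.001]
contact_force: [-2.2, -0.0, 8.9]
grip_width: 0.005
```

Run:
```python
from h import *
pr(); s=status.state(); p=s['tcp_pos']; c=np.array([629.8,-48,0]); 
for a in (2,5,10,15,20,25,28,30):
    q=Ro.from_euler('z',-a,degrees=True).apply(p-[c[0],c[1],0])+[c[0],c[1],0]; print(a,q.round(1),totool(q).round(1))
```

```text
3.52 [ 523.6 -144.2  114.9] [ 0.143  0.99  -0.001  0.001] [-2.2 -0.   8.9] 0.004755256126201178 [-0.34  0.17  1.51 -0.    1.46 -1.62]
2 [ 520.3 -140.4  114.9] [ 4.2  2.7 -0. ]
5 [ 515.6 -134.6  114.9] [10.4  7.  -0. ]
10 [ 508.5 -124.3  114.9] [20.1 14.8 -0.1]
15 [ 502.3 -113.4  114.9] [29.1 23.5 -0.1]
20 [ 497.1 -102.1  114.9] [37.3 32.9 -0.1]
25 [492.9 -90.3 114.9] [44.7 43.  -0.2]
28 [490.9 -83.1 114.9] [48.7 49.4 -0.2]
30 [489.7 -78.2 114.9] [51.2 53.7 -0.2]
```

>>> move_arm(
  moves=[
    [[255,0,0,0.003,0],[255,0,0,0.003,0],[255,0.0042,0.0027,0.003,2],[255,0.0104,0.007,0.003,5],[255,0.016,0.011,0.003,8],[255,0.0201,0.0148,0.003,10],[255,0.0201,0.0148,0.003,10]],
  ],
)

```text
time: 4.4
tcp_pos: [509.0, -124.8, 113.7]
ee_rot: [0.229, 0.973, -0.002, 0.002]
contact_force: [-4.5, -0.5, 9.8]
grip_width: 0.001
```

Run:
```python
from h import *
pr(); s=status.state(); p=s['tcp_pos']; c=np.array([629.8,-48,0]); a0=np.degrees(np.arctan2(p[1]-c[1],p[0]-c[0]))%360; print(a0,np.hypot(*(p-c)[:2]))
a1=np.degrees(np.arctan2(-144.2+48,523.6-629.8))%360; print('turned',a1-a0)
p[2]=112.5
for a in (3,6,9,12,15,17,18,20):
    a=-a0+a1-30 if a==20 else -a
    q=Ro.from_euler('z',a,degrees=True).apply(p-[c[0],c[1],0])+[c[0],c[1],0]; print(a,q.round(1),totool(q).round(1))
p,d=snap('side','s2'); cv2.imwrite('pics/s2c.png',cv2.resize(p[180:340,240:440,::-1],None,fx=3,fy=3))
```

```text
4.4 [ 509.  -124.8  113.7] [ 0.229  0.973 -0.002  0.002] [-4.5 -0.5  9.8] 0.0014609394467230404 [-0.31  0.12  1.57 -0.    1.45 -1.42]
212.45116337807184 143.1594526091931
turned 9.720317510848105
-3 [ 505.1 -118.4  112.5] [6.3 4.  1.2]
-6 [ 501.6 -111.8  112.5] [12.4  8.4  1.1]
-9 [ 498.5 -105.   112.5] [18.3 13.1  1.1]
-12 [495.7 -98.  112.5] [23.9 18.   1.1]
-15 [493.2 -90.9 112.5] [29.2 23.3  1. ]
-17 [491.8 -86.1 112.5] [32.6 27.   1. ]
-18 [491.2 -83.7 112.5] [34.3 28.8  1. ]
-20.279682489151895 [489.9 -78.2 112.5] [37.9 33.2  1. ]
```

View pics/s2c.png

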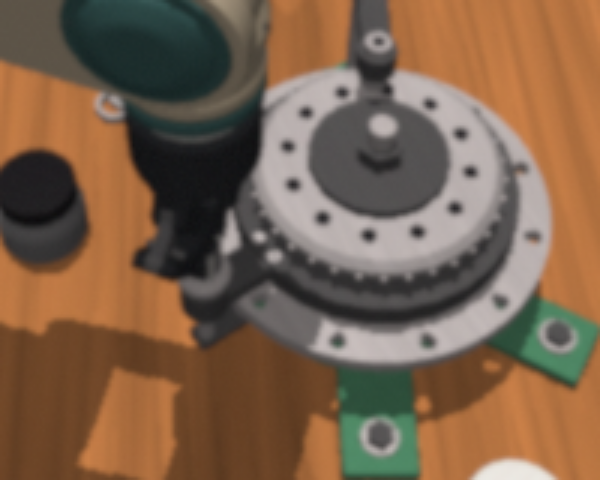

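The table follows the fingertips: the arm's end moved from crop (230,290) to (205,290), and the crown holes shifted. Continuing.

>>> move_arm(
  moves=[
    [[255,0.0063,0.004,0.001,3],[255,0.0124,0.0084,0.001,6],[255,0.0183,0.0131,0.001,9],[255,0.0239,0.018,0.001,12],[255,0.0292,0.0233,0.001,15],[255,0.0326,0.027,0.001,17],[255,0.0326,0.027,0.001,17]],
  ],
)

```text
time: 5.32
tcp_pos: [492.0, -86.3, 114.0]
ee_rot: [0.37, 0.929, -0.001, 0.003]
contact_force: [-4.8, 0.6, 9.6]
grip_width: 0.0
```

Run:
```python
from h import *
pr(); s=status.state(); p=s['tcp_pos']; c=np.array([629.8,-48,0]); a0=np.degrees(np.arctan2(p[1]-c[1],p[0]-c[0]))%360; print(a0,np.hypot(*(p-c)[:2]))
a1=np.degrees(np.arctan2(-144.2+48,523.6-629.8))%360; print('turned',a1-a0)
p[2]=112.5
for T in (28,29,30):
    a=-a0+a1-T
    q=Ro.from_euler('z',a,degrees=True).apply(p-[c[0],c[1],0])+[c[0],c[1],0]; print(a,q.round(1),totool(q).round(1))
# table turn from the crown wheel: unwrap side image onto z=crown top, dark hole phase
import os
cc=np.array([629.8,-48])
W={n:np.load(f'pics/{n}.npy') for n in()}
p,d=snap('side','s3')
m=camera_model('side')
def prof(img,z=112,r=62):
    g=cv2.GaussianBlur(cv2.cvtColor(img,cv2.COLOR_RGB2GRAY),(3,3),0)
    th=np.arange(0,360,.5); u=np.array([pix('side',np.array([cc[0]+r*np.cos(np.radians(t)),cc[1]+r*np.sin(np.radians(t)),z])) for t in th],np.float32)
    return th,cv2.remap(g,u[:,:1].copy(),u[:,1:].copy(),cv2.INTER_LINEAR)[:,0]
# crown top height by depth
R=np.array(m['R']);t=np.array(m['t']);K=np.array(m['camera_matrix'])
for z in (105,110,115,120):
    u=pix('side',np.array([650,-120,z])).round().astype(int)
    print(z,u,world('side',*u,d=np.load('pics/side0.npy')[u[1],u[0]]).round(1))
cv2.imwrite('pics/s3c.png',cv2.resize(p[180:340,240:440,::-1],None,fx=3,fy=3))
```

```text
5.33 [492.  -86.3 114. ] [ 0.37   0.929 -0.001  0.003] [-4.8  0.6  9.6] 0.0004417106496479661 [-0.25  0.05  1.64 -0.    1.45 -1.06]
195.53480038109694 143.02150336024965
turned 26.636680507823
-1.3633194921769984 [491.1 -83.  112.5] [2.9 1.8 1.5]
-2.3633194921769984 [490.5 -80.6 112.5] [5.  3.1 1.5]
-3.3633194921769984 [490.  -78.2 112.5] [7.1 4.5 1.5]
105 [379 267] [ 647.2 -127.2  117.5]
110 [380 266] [ 648.8 -126.9  120.6]
115 [380 264] [ 649.  -123.7  122.4]
120 [380 263] [ 650.1 -119.1  118.7]
```

View pics/s3c.png

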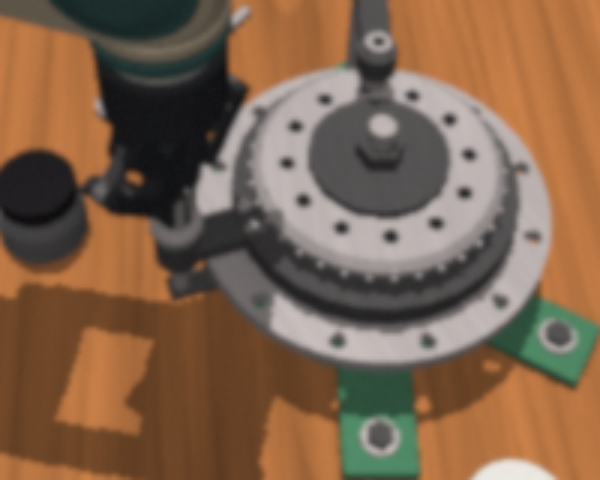

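Button is now at crop (175,228), and the freed ring hole shows at (260,300). I'll measure the table angle from the crown-hole pattern, which repeats every 30°.

```bash
cat >> h.py <<'E'
def phase(f,z=119,cc=(629.8,-48)):
    g=cv2.GaussianBlur(cv2.imread(f'pics/{f}.png',0),(3,3),0); out=[]
    # sector clear of gripper, bush: world angles -110..20 deg
    th=np.arange(-115,25,.25); z0=0
    for r in (60,62,64):
        u=np.array([pix('side',np.array([cc[0]+r*np.cos(np.radians(t)),cc[1]+r*np.sin(np.radians(t)),z])) for t in th],np.float32)
        out.append(cv2.remap(g,u[:,:1].copy(),u[:,1:].copy(),cv2.INTER_LINEAR)[:,0])
    a=np.mean(out,0).astype(float); a=cv2.GaussianBlur(a[None],(0,0),6)[0]-cv2.GaussianBlur(a[None],(0,0),60)[0]
    from scipy.signal import find_peaks
    k,_=find_peaks(-a,prominence=8); return th[k]
E
python3 - <<'E'
from h import *
for f in ('side0','s1','s2','s3'):
    k=phase(f); print(f,k,np.diff(k), 'mean phase mod30', np.degrees(np.angle(np.exp(12j*np.radians(k)).mean()))/12)
E
```

```text
side0 [-92.25 -61.25 -30.75  -1.  ] [31.   30.5  29.75] mean phase mod30 -1.3113701820295998Traceback (most recent call last):
  File "<stdin>", line 3, in <module>
  File "h.py", line 21, in phase
    u=np.array([pix('side',np.array([cc[0]+r*np.cos(np.radians(t)),cc[1]+r*np.sin(np.radians(t)),z])) for t in th],np.float32)
                ~~~^^^^^^^^^^^^^^^^^^^^^^^^^^^^^^^^^^^^^^^^^^^^^^^^^^^^^^^^^^^^^^^^^^^^^^^^^^^^^^^^^^
  File "h.py", line 10, in pix
    m=camera_model(n);q=np.array(m['camera_matrix'])@(np.array(m['R'])@X+m['t']);return q[:2]/q[2]
ValueError: time passes only in moves, steps and waits
```

```bash
sed -i '2a import functools; camera_model=functools.cache(camera_model)' h.py
python3 - <<'E'
from h import *
for f in ('side0','s1','s2','s3'):
    k=phase(f); print(f,k, 'phase mod30', np.degrees(np.angle(np.exp(12j*np.radians(k)).mean()))/12)
E
```

```text
side0 [-92.25 -61.25 -30.75  -1.  ] phase mod30 -1.3113701820295998
s1 [-92.25 -61.5  -30.75  -1.  ] phase mod30 -1.3743113077113949
s2 [-101.75  -71.    -40.25  -10.5    18.75] phase mod30 -10.949845971807141
s3 [-88.25 -57.5  -27.25   2.75] phase mod30 2.4379831001703
```

>>> move_arm(
  moves=[
    [[255,0.004,0.0025,0.001,2],[255,0.0076,0.0048,0.001,3.6],[255,0.0076,0.0048,0.001,3.6],[255,0.0076,0.0048,0.001,3.6]],
  ],
)

```text
time: 5.88
tcp_pos: [490.0, -77.9, 114.3]
ee_rot: [0.399, 0.917, -0.001, 0.004]
contact_force: [-4.6, 0.1, 9.6]
grip_width: -0.002
```

Run:
```python
from h import *
pr(); snap('side','s4'); k=phase('s4'); print(k, np.degrees(np.angle(np.exp(12j*np.radians(k)).mean()))/12)
```

```text
5.88 [490.  -77.9 114.3] [ 0.399  0.917 -0.001  0.004] [-4.6  0.1  9.6] -0.0017941138353302422 [-0.23  0.04  1.65 -0.    1.45 -0.98]
[-92.   -61.   -30.5   -0.75] -1.0613701820296
```

Within about 0.3° of the hole, so I can lift straight up.

>>> move_arm(
  moves=[
    [[255,0,0,-0.003,0],[255,0,0,-0.006,0],[255,0,0,-0.01,0],[255,0,0,-0.016,0],[255,0,0,-0.03,0],[255,0,0,-0.06,0],[255,0,0,-0.1,0],[255,0,0,-0.13,0]],
  ],
)

```text
time: 6.92
tcp_pos: [489.5, -77.2, 246.9]
ee_rot: [0.399, 0.917, -0.001, 0.005]
contact_force: [0.2, -0.6, -1.0]
grip_width: 0.001
```

>>> move_arm(
  moves=[
    [[255,0.04,0.04,0,0],[255,0.08,0.08,0,0],[255,0.11,0.11,0,0],[255,0.11,0.11,0,0]],
  ],
)

```text
time: 7.42
tcp_pos: [495.0, 80.7, 246.6]
ee_rot: [0.398, 0.918, -0.001, 0.005]
contact_force: [-0.0, -1.0, 0.1]
grip_width: -0.001
```

Run:
```python
from h import *
pr(); p,d=snap('side','s5'); k=phase('s5'); print(k, np.degrees(np.angle(np.exp(12j*np.radians(k)).mean()))/12)
u=pix('side',np.array([490,-78,125.])).round().astype(int);print(u)
for n in ('side','top'):
    if n=='top': p2,d=snap('top','t5')
    u=pix(n,np.array([490,-78,125.])).round().astype(int);m=d[u[1]-3:u[1]+4,u[0]-3:u[0]+4]
    print(n,u,world(n,*u,d=np.median(m)))
cv2.imwrite('pics/s5c.png',np.vstack([cv2.resize(p[160:320,230:440,::-1],None,fx=2,fy=2),cv2.resize(p2[90:230,270:480,::-1],None,fx=2,fy=2)]))
```

```text
7.42 [495.   80.7 246.6] [ 0.398  0.918 -0.001  0.005] [-0.  -1.   0.1] -0.0008359961156678857 [ 0.09 -0.02  1.45 -0.01  1.71 -0.66]
[-92.   -61.   -30.5   -0.75] -1.0613701820296
[296 247]
side [296 247] [489.15420612 -80.22028434 126.82147578]
top [373 221] [490.82687728 -78.25463495 125.25217633]
```

View pics/s5c.png

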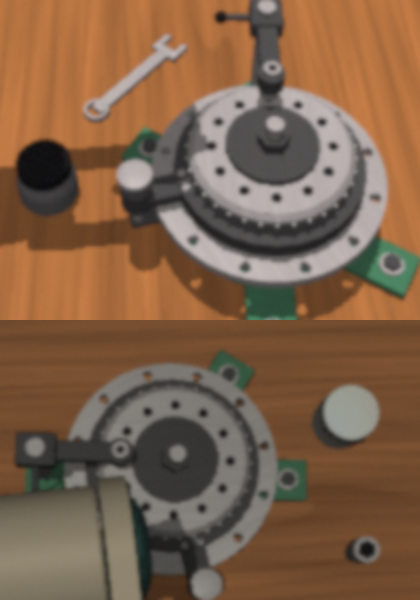

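The pictures show the button at (135,175) in the side crop and (207,583) in the top crop. Its height reads 125–127 mm, so it is fully up. The neighbouring objects are undisturbed.

```bash
python3 -c "
from h import *
ticket.job_done()"
```

```text
the job is handed in; nothing more can be done
```

The table is indexed one hole clockwise and the plunger is back up, so it should be locked there. I handed the job in at about 7.5 s on the robot's clock.

I pressed the button with the shut fingertips (about 10 N), followed the arc round to the next hole, lifted straight up and moved the arm clear. Nothing was gripped.

Last checks after lifting clear:
- **Table angle:** the crown wheel's hole pattern put the turn at about 29.75°, against 30° for the next hole. That is within what this measurement can resolve.
- **Plunger:** the button top read 125.3 mm from the top camera and 126.8 mm from the side camera. Fully up is 125 mm; between holes it would be about 116 mm.
- **Objects nearby:** the piston, tub, spanner and socket look undisturbed in the pictures; I did not re-measure their positions.
- **Forces:** the wrist force after each move was at most about 11 N, and close to zero once clear.

The tool position and the crown-hole pattern disagreed by about 0.4° during the turn, so I aimed between them. I did not test the lock by pushing on the table.

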